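Roll the bending bar onto the scribed line

ROBOT

A 6-joint arm with a two-finger parallel gripper is mounted at the origin on the work surface. World frame = base frame: x ahead of the robot, y to its left, z up, the work surface at z = 0. Lengths are in m, angles in rad, forces in N, time in s.
With the tool pointing down it reaches from about 0.35 to 0.975 m from the base axis. Payload 4.9 kg.
Tool frame: the origin (TCP) lies midway between the tips of the shut fingers; the grasp point (between the pads) lies manip.grip_depth behind it (manip.grip_depth is the distance from the TCP to the grasp point, in m); z points along the fingers, x is the direction in which the jaws open and shut, and the axes are right-handed (so a half turn about z gives the same grasp; the last joint's range is limited). The gripper opens to 85 mm and grips with 20 to 120 N. Pads are 22 mm wide; open, the fingers measure 114 mm over their backs; the gripper's body (76 mm by 85 mm) begins 54 mm behind the grasp point. The pads swing forward as they close: fully open they stand 13 mm farther back than shut.
Start: joints at [-1.285, 0.053, 1.613, -0, 1.476, -0.119], TCP at [0.246, -0.574, 0.231] pointing down, gripper open.
Joint ranges: [-3.01, 3.01], [-1.01, 2.22], [0.06, 2.58], [-1.02, 4.17], [0.09, 2.62], [-3.14, 3.14]. Speed limits (rad/s): [2.57, 2.57, 3.14, 3.14, 3.14, 3.14].

INTERFACE

Orientations are given as a unit quaternion [w, x, y, z].
In Python, from plant import state, grab_frame, ticket, manip gives the robot as it stands.
- The arm moves only by the tool carry_out, never from a script. Its argument "moves" is a list that holds one entry, the list of rows, each a list of 7 numbers: the turn, a rotation vector about the tool's x, y, z each as a share of 5 degrees, from -1 to 1, then the shift along the tool's x, y, z each as a share of 0.04 m, from -1 to 1, then the gripper command: -1 is shut, 1 is fully open, values between are in proportion. A call has 1 to 8 rows; each row shifts and turns the commanded pose from where the row before left it, along the tool's axes as they then stand; what a row does not reach is not made up. A row lasts 1/12 s, in which the tool goes at most 41.7 mm and 7.16 degrees, less where a joint would pass 70% of its speed; a pose out of reach is approached as far as the arm can. A call with a number of a shift or a turn outside -1 to 1 is refused whole. A call with a gripper value outside its range is refused whole. The fingers move at their own pace and stop on an object; the grip force is fixed at half the most. Time passes only in rows, so rows that do not move let the fingers close. It gives the time, the measured TCP pose, the force and the opening at its end, in the units of the state.
- state(): the state, without advancing time (a new reading comes with each control period).
- grab_frame(name): name is "scene" or "top"; returns a dict with "frame" (420x560x3 uint8, red, green, blue), "z_map" (420x560 float32, m along the optical axis (not along the pixel's ray), 0 where there is no reading), "K" (3x3 intrinsics, pixels), "k1" (the pictures are not rectified: a ray, as slopes to the right and down, at radius r is drawn at 1 + k1 r^2 times it, then the intrinsics apply), "world_from_camera" (4x4, takes a point from camera to world coordinates). Camera axes: x right, y down, z forward; pixel columns grow to the right and rows downward; lengths in m; the calibration is good to about 2 mm. A picture is of the moment at which its call begins.
- ticket.job_done(): hands the job in, once; it reports no verdict.
The state is a dict: "time": time; "joint_pos": joint angles; "joint_vel": joint speeds; "joint_efforts": joint torques, N m; "tool_pos": TCP position; "tool_rot": TCP orientation; "contact_force": force on the tool from outside, world axes, zero at the start; "ft_torque": the same for the moment, N m; "gripper_width": opening from 0.0 (shut) to 1.0 (fully open).
Only numpy, scipy, OpenCV 4.12 (cv2) and the standard library are available. Lean on these libraries where they do the work, as an engineer would, in place of code of your own. Each camera call takes 0.05 s, during which the arm holds its last target.

TASK

To get ready for bending a shoe shank, roll the thick wooden bar across the bending board pushing its top sideways with the fingertips in as many strokes as it takes, until it lies still on the board, lengthwise on top of the long scribed line, with the line showing beyond both of its ends. Do not grip, lift or tip the bar, and do not disturb the thin steel rod or anything else on the board and bench.

Things in the scene. Friction and masses are not known exactly. Their poses are not given: they have to be found in the camera images.
- bar: Thick bar to roll: dark wood cylinder, 40 mm diameter, 120 mm long, about 0.16 kg, loose on the flat board. Origin mid-axis, 20 mm above the board's top; x along the cylinder, y and z turn as it rolls. Starts either side of the line, 45-90 mm off, parallel within 0.1 rad. Pushed at its top it moves half as far as the fingertip, which so runs off it after about its own width: use short strokes; let go, it soon stops.
- line (a point): Middle of the scribed line on the board's upper surface (18 mm above the bench). The line is a straight black mark 3 mm wide and 200 mm long with a 20 mm cross tick at each end, along this point's x axis, in the middle of the board; y points across it, along the board's long side; z up. The mark is flat, no groove.
- board: The bending board: light wood slab, 280 mm along its x, 420 mm along its y, 18 mm thick, fixed to the bench. Origin at the centre of its underside, on the bench; same axes as the line.
- rod: The thin steel rod, to be left where it is: cylinder 16 mm in diameter, 120 mm long, loose on the board on the other side of the line from the bar, 45 to 90 mm from the line, roughly parallel to it. Origin at its middle, on its axis (8 mm above the board's top); x along the rod. It rolls if touched.
- heel: Black rubber heel block, 34 x 60 x 15 mm (x, y, z), loose on the board's strip nearest the robot. Origin under its centre.
- shank: Steel shank strip, 18 x 110 x 5 mm (x, y, z), loose on the board's strip farthest from the robot. Origin under its centre.
- hammer: Hammer lying on the bench to the right of the board, beyond the board's edge, under 50 mm tall. Origin under its middle, x along it.
- brush: Brush lying on the bench to the left of the board, under 50 mm tall. Origin under its middle, x along it.
- polish: Flat round metal tin, 76 mm in diameter, 32 mm tall, on the bench to the left of the board. Origin under its centre.
- glue: Brown glass jar with black cap, 64 mm in diameter, 95 mm tall, on the bench to the right of the board. Origin under its centre.
There are look-alikes about, which are no part of the job. There is more than one size of the bar; the job needs the largest.

How it is judged:
On the way:
1. the bar is rolled: it has turned at least a quarter turn about its own axis (angle between bar's own z axis and vertical above 1.57 rad), for 0.1 s.
At the end, for the whole second after the job is handed in: The bar lies still on the board with its middle within 8 mm of the line sideways and within 40 mm of the line's middle lengthwise, parallel to the line within 0.12 rad (7 degrees); the thin rod is within 20 mm of its start (y of bar in the frame of line between -0.008 and 0.008 m and x of bar in the frame of line between -0.04 and 0.04 m and angle between the x axis of bar and the x axis of line, either way round below 0.12 rad and z of bar in the frame of line between 0.016 and 0.024 m and linear speed of bar below 0.01 m/s and angular speed of bar below 0.3 rad/s and distance of rod from where it was at the start of the episode below 0.02 m); the robot touches nothing.
It fails at once if the bar is lifted off the board (more than 12 mm) (z of bar in the frame of line above 0.032 m).
It fails at once if the bar is tipped out of level by more than 15 degrees (angle between bar's own x axis and vertical below 1.31 rad or angle between bar's own x axis and vertical above 1.83 rad).
It fails at once if the thin rod is disturbed (more than 20 mm) (distance of rod from where it was at the start of the episode above 0.02 m).
It fails at once if the heel block, shank strip, hammer, brush, polish tin or glue jar is disturbed (more than 20 mm) (distance of any of heel, shank, hammer, brush, polish, glue from where it was at the start of the episode above 0.02 m).
It also fails if it takes over 58 s, if anything falls off the work surface, if the arm or the gripper's body presses on something with over 40 N, if the wrist force passes 120 N, or if a joint passes its speed limit or range.

## Working session

There is one attempt and no reset: what is moved stays moved. The work goes in short steps, Python scripts to look and compute and a tool call to move; the robot and the scene stay as the last step left them, time stands still between calls to the robot, and variables do not carry over. Pictures are saved under pics/ and viewed, and the job is handed in when it is done.

Besides the shell and the picture viewer there is one more tool, called after ">>>" as name(argument=value, ...) on one line, values as JSON. carry_out: Moves the arm, as the interface text tells. Shift numbers are shares of 0.04 m and turn numbers shares of 5 degrees, none past 1 either way. Its arguments: {"type":"object","properties":{"moves":{"type":"array"}},"required":["moves"]}

```bash
ls; mkdir -p pics
cat > h.py <<'E'
import numpy as np, cv2, pickle
from plant import state, grab_frame, ticket, manip
def grab(n,tag):
    f=grab_frame(n); pickle.dump(f,open(f'{tag}.pkl','wb'))
    cv2.imwrite(f'pics/{tag}.png',f['frame'][:,:,::-1]); return f
def load(tag): return pickle.load(open(f'{tag}.pkl','rb'))
def rays(f,uv):
    uv=np.asarray(uv,float).reshape(-1,1,2)
    n=cv2.undistortPoints(uv,np.array(f['K'],float),np.array([f['k1'],0,0,0,0.]))[:,0]
    T=np.array(f['world_from_camera']); d=np.c_[n,np.ones(len(n))]@T[:3,:3].T
    return T[:3,3],d
def onplane(f,uv,z):
    o,d=rays(f,uv); return o+d*((z-o[2])/d[:,2])[:,None]
def depthpt(f,uv):
    o,d=rays(f,uv); uv=np.asarray(uv,int).reshape(-1,2)
    return o+d*f['z_map'][uv[:,1],uv[:,0]][:,None]
E
python3 - <<'E'
from h import *
for n in('scene','top'):
    f=grab(n,n+'0'); print(n,f['K'],f['k1'],f['world_from_camera'])
s=state(); print(s); print(manip.grip_depth)
E
```

```text
pics
scene [[391.49274116   0.         286.73867067]
 [  0.         391.49274116 205.81309347]
 [  0.           0.           1.        ]] -0.11462726876938437 [[ 0.63987292  0.44438811 -0.6269624   1.13347656]
 [ 0.76846211 -0.37568896  0.51799979 -0.50891537]
 [-0.0053499  -0.81325089 -0.58188862  0.65341848]
 [ 0.          0.          0.          1.        ]]
top [[462.6513132    0.         273.94818149]
 [  0.         462.6513132  210.77802782]
 [  0.           0.           1.        ]] 0.05052741887238812 [[ 0.02844713 -0.9866837   0.16014377  0.31944936]
 [-0.9995863  -0.02739945  0.00874694  0.00857615]
 [-0.00424262 -0.16032634 -0.98705494  1.20913815]
 [ 0.          0.          0.          1.        ]]
{'time': 0.1, 'joint_pos': array([-1.28500578e+00,  5.32974400e-02,  1.61416011e+00, -1.08383063e-05,
        1.47598694e+00, -1.19018980e-01]), 'joint_vel': array([-0.00085378, -0.00226077, -0.00306556,  0.00068454, -0.00053851,
        0.00065481]), 'joint_efforts': array([ 3.62870624e-04, -3.94907355e+01, -3.71362710e+01, -1.45904269e-04,
        3.98869146e-03, -7.79135604e-06]), 'tool_pos': array([ 0.24597952, -0.57394888,  0.23017982]), 'tool_rot': array([-5.93798160e-04,  8.34818377e-01, -5.50524677e-01, -7.10463126e-04]), 'contact_force': array([ 0.45039146, -0.71310398, -0.11297085]), 'ft_torque': array([0.03886426, 0.0024428 , 0.03197291]), 'gripper_width': 0.9980927473528093}
0.0187
```

View pics/top0.png

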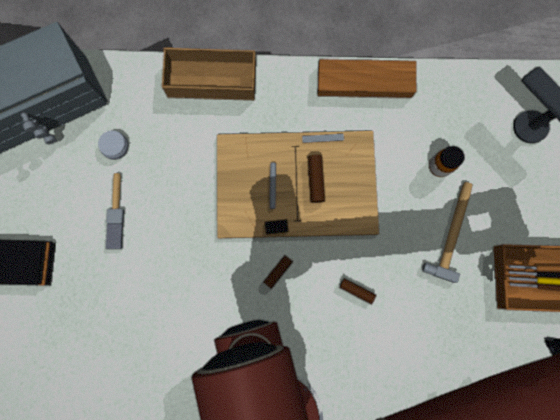

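View pics/scene0.png

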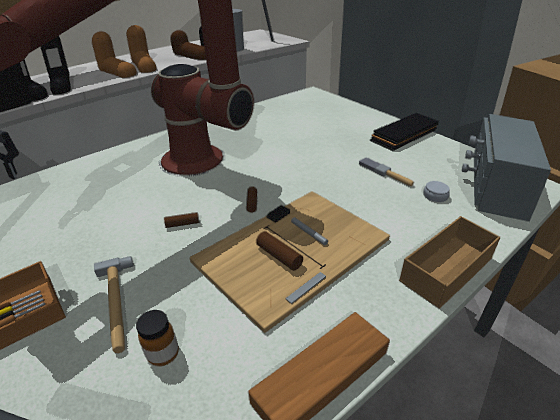

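Candidates for the bar in the top view are the dark cylinder on the board (316,178) and two thinner, shorter dark cylinders on the bench, (277,271) and (357,290). The black line runs from (296,147) to (298,221). The rod is at (273,185), the heel at (276,227) and the shank at (323,139). I choose (316,178) because it's the largest and lies on the board. I'll check it in a crop and measure it.

Run:
```python
from h import *
f=load('top0'); im=f['frame']
c=im[120:250,205:390]; cv2.imwrite('pics/crop0.png',cv2.resize(c[:,:,::-1],None,fx=4,fy=4,interpolation=cv2.INTER_CUBIC))
hsv=cv2.cvtColor(im,cv2.COLOR_RGB2HSV)
for u,v in [(316,178),(296,180),(273,185),(357,290),(277,271),(340,200),(276,227)]: print((u,v),im[v,u],hsv[v,u],depthpt(f,[(u,v)])[0].round(3))
# board corners
print(onplane(f,[(217,134),(373,130),(379,236),(218,238)],.018).round(3))
print('line ends',onplane(f,[(296,147),(298,221)],.018).round(3))
m=((im.max(2)<75)&(hsv[...,1]>60)).astype(np.uint8)
z=f['z_map']; 
n,l,st,ce=cv2.connectedComponentsWithStats(m)
for i in range(1,n):
    if st[i,4]>40: print(st[i],ce[i].round(1))
```

```text
(316, 178) [70 42 26] [ 11 160  70] [ 0.594 -0.086  0.055]
(296, 180) [107  87  62] [ 17 107 107] [ 0.597 -0.037  0.016]
(273, 185) [72 74 78] [110  20  78] [0.577 0.023 0.036]
(357, 290) [75 48 29] [ 12 156  75] [ 0.316 -0.194  0.032]
(277, 271) [39 23 11] [ 13 183  39] [0.357 0.007 0.026]
(340, 200) [166 136  91] [ 18 115 166] [ 0.546 -0.153  0.018]
(276, 227) [14 15 13] [45 34 15] [0.468 0.013 0.037]
[[ 0.717  0.177  0.018]
 [ 0.739 -0.239  0.018]
 [ 0.454 -0.253  0.018]
 [ 0.437  0.162  0.018]]
line ends [[ 0.686 -0.035  0.018]
 [ 0.488 -0.044  0.018]]
[164  50  88  35 826] [203.1  58.7]
[164  84  91  15 549] [214.6  93.3]
[318  90  18   5  49] [324.4  92.4]
[354  91  60   6 157] [384.   94.1]
[528 110  28  20 159] [540.3 119. ]
[434 147  30  25 380] [447.8 158.7]
[308 155  17  48 668] [315.6 178.6]
[267 177   6  34  55] [268.7 193.8]
[444 198  16  54  94] [452.  222.4]
[294 203   7  19  41] [296.9 214.5]
[260 219  38  19 383] [275.9 228.6]
[   0  240   47   45 1208] [ 21.6 261.6]
[ 45 242  10  43 154] [ 49.  262.5]
[ 494  244   46   65 1119] [508.5 265.1]
[264 256  28  32 336] [277.5 271.4]
[534 264  26   3  47] [546.2 264.5]
[533 270  27   9 152] [547.5 274. ]
[340 279  36  24 341] [357.3 290.6]
[523 282  37   9 136] [546.2 286.1]
[509 301  51   8 227] [537.3 305.3]
[223 320  45  15 180] [244.8 326.4]
[ 192  322  121   98 4472] [256.9 373.5]
[ 384  339  176   81 6112] [498.6 395.5]
```

View pics/crop0.png

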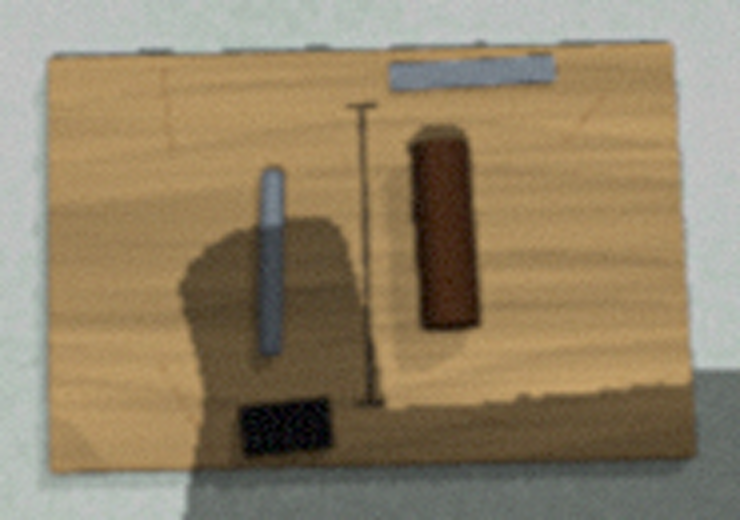

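The crop shows the bar at (315,178), about 120 mm long and 40 mm thick, to the right (-y) of the line. The rod is to the left and the shank sits just past the bar's far end. Now I'll measure the pose accurately.

```bash
cat >> h.py <<'E'
LC=np.array([.587,-.040]); 
def barpose(f,ang,LC=LC):
    im=f['frame'].astype(int)
    w=np.zeros(im.shape[:2],np.uint8); w[140:222,230:372]=1
    m=((im[...,0]<95)&(im[...,0]-im[...,2]>18)&(im[...,0]>im[...,2]*1.9)).astype(np.uint8)*w
    m=cv2.morphologyEx(m,cv2.MORPH_OPEN,np.ones((5,5),np.uint8))
    n,l,st,ce=cv2.connectedComponentsWithStats(m); i=1+np.argmax(st[1:,4]); 
    c=max(cv2.findContours((l==i).astype(np.uint8),cv2.RETR_EXTERNAL,cv2.CHAIN_APPROX_NONE)[0],key=len)[:,0]
    P=onplane(f,c,.038)[:,:2]
    r=cv2.minAreaRect((P*1000).astype(np.float32)); b=cv2.boxPoints(r)/1000
    e=[b[1]-b[0],b[2]-b[1]]; e.sort(key=np.linalg.norm); d=e[1]/np.linalg.norm(e[1]); d*=np.sign(d[0])
    cen=np.array(r[0])/1000; a=np.arctan2(d[1],d[0])
    u=np.array([np.cos(ang),np.sin(ang)]); v=np.array([-u[1],u[0]])
    print('bar px',st[i],'size',np.round(r[1],1),'cen',cen.round(4),'ang',round(a,3),'rel',round(a-ang,3),'line x,y (mm)',((cen-LC)@u*1000).round(1),((cen-LC)@v*1000).round(1))
    return cen,a
E
python3 - <<'E'
from h import *
f=load('top0'); im=f['frame'].astype(int)
# line fit: dark relative to neighbours
pts=[]
for v in range(150,218):
    row=im[v].sum(1); s=row[288:306]; k=np.argmin(s-0.5*(np.roll(s,4)+np.roll(s,-4)))
    w=np.clip(np.median(s)-s,0,None)*(abs(np.arange(18)-k)<=1.5); 
    if w.sum()>0: pts.append((288+(w*np.arange(18)).sum()/w.sum(),v))
P=onplane(f,pts,.018)[:,:2].astype(np.float32)
vx,vy,x0,y0=cv2.fitLine(P,cv2.DIST_HUBER,0,.001,.001).ravel(); a=np.arctan2(vy*np.sign(vx),abs(vx))
E=onplane(f,[(295.5,146.2),(297.6,220.4)],.018); print('line ang',a,'at x=.587 y=',y0+(0.587-x0)*vy/vx,E)
res=(P-[x0,y0])@[-vy,vx]; print(np.median(abs(res)))
barpose(f,a)
s=load('scene0'); print(depthpt(s,[(278,250)]))
print('rod',onplane(f,[(272.7,163),(272.5,208)],.03).round(3))
E
```

```text
line ang 0.056216776 at x=.587 y= -0.034782656 [[ 0.68860676 -0.03332916  0.018     ]
 [ 0.48908935 -0.04302768  0.018     ]]
0.0025274917
bar px [308 154  17  48 646] size [125.6  37.9] cen [ 0.6001 -0.0866] ang 0.073 rel 0.017 line x,y (mm) 10.5 -47.2
[[ 0.6070472  -0.10066386  0.05335977]]
rod [[0.638 0.026 0.03 ]
 [0.518 0.023 0.03 ]]
```

```bash
cat >> h.py <<'E'
LC=np.array([.5885,-.038]); ANG=.05
from scipy.spatial.transform import Rotation as R
def l2w(x,y): 
    u=np.array([np.cos(ANG),np.sin(ANG)]); return LC+x*u+y*np.array([-u[1],u[0]])
def plan(target,yaw,n,g):
    s=state(); q=s['tool_rot']; r=R.from_quat(np.r_[q[1:],q[0]]); p=np.array(s['tool_pos'])
    rt=R.from_euler('z',yaw)*R.from_euler('x',np.pi)
    rv=(r.inv()*rt).as_rotvec()/n; dp=(np.array(target)-p)/n
    print('from',p.round(4),'rv deg',np.degrees(rv*n).round(2),'F',s['contact_force'].round(2),'t',s['time'],'w',s['gripper_width'])
    rr=r
    for i in range(n):
        print([float(x) for x in np.r_[rv/np.radians(5),rr.inv().apply(dp)/.04,g].round(3)],',')
        rr=rr*R.from_rotvec(rv)
def pose():
    s=state(); q=s['tool_rot']; r=R.from_quat(np.r_[q[1:],q[0]]); x=r.as_matrix()[:,0]; u=np.array([np.cos(ANG),np.sin(ANG)]); d=s['tool_pos'][:2]-LC
    print('t',s['time'],'lineframe',(d@u).round(4),(d@[-u[1],u[0]]).round(4),'z',s['tool_pos'][2].round(4),'yaw-ANG',(np.arctan2(x[1],x[0])-ANG).round(4),'zdir',r.as_matrix()[:,2].round(4),'F',s['contact_force'].round(2),'w',s['gripper_width'])
E
python3 - <<'E'
from h import *
f=load('scene0'); im=f['frame']
cv2.imwrite('pics/scrop0.png',cv2.resize(im[180:330,185:395][:,:,::-1],None,fx=3.5,fy=3.5,interpolation=cv2.INTER_CUBIC))
t=load('top0'); barpose(t,ANG,LC)
plan([*l2w(.011,-.058),.17],ANG,16,.2)
E
```

```text
bar px [308 154  17  48 646] size [125.6  37.9] cen [ 0.6001 -0.0866] ang 0.073 rel 0.023 line x,y (mm) 9.2 -49.1
from [ 0.246  -0.5739  0.2302] rv deg [ -0.07   0.08 -69.67] F [ 0.45 -0.71 -0.11] t 0.1 w 0.9980927473528093
[-0.001, 0.001, -0.871, -0.468, -0.806, 0.095, 0.2] ,
[-0.001, 0.001, -0.871, -0.405, -0.84, 0.095, 0.2] ,
[-0.001, 0.001, -0.871, -0.34, -0.868, 0.095, 0.2] ,
[-0.001, 0.001, -0.871, -0.273, -0.891, 0.095, 0.2] ,
[-0.001, 0.001, -0.871, -0.205, -0.909, 0.095, 0.2] ,
[-0.001, 0.001, -0.871, -0.135, -0.922, 0.095, 0.2] ,
[-0.001, 0.001, -0.871, -0.065, -0.93, 0.094, 0.2] ,
[-0.001, 0.001, -0.871, 0.006, -0.932, 0.094, 0.2] ,
[-0.001, 0.001, -0.871, 0.077, -0.929, 0.094, 0.2] ,
[-0.001, 0.001, -0.871, 0.147, -0.921, 0.094, 0.2] ,
[-0.001, 0.001, -0.871, 0.216, -0.907, 0.094, 0.2] ,
[-0.001, 0.001, -0.871, 0.285, -0.888, 0.094, 0.2] ,
[-0.001, 0.001, -0.871, 0.351, -0.864, 0.094, 0.2] ,
[-0.001, 0.001, -0.871, 0.416, -0.835, 0.094, 0.2] ,
[-0.001, 0.001, -0.871, 0.478, -0.801, 0.094, 0.2] ,
[-0.001, 0.001, -0.871, 0.537, -0.762, 0.094, 0.2] ,
```

View pics/scrop0.png

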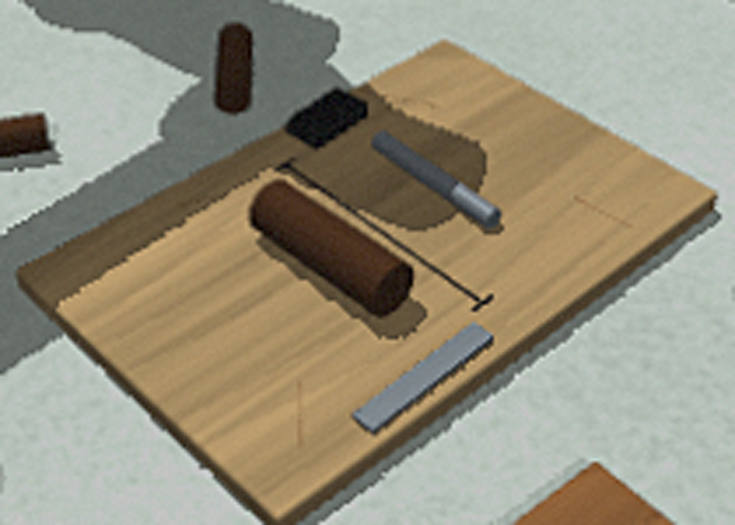

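The scene crop confirms the bar is on the board with the line beside it; its ticks are at crop (286,165) and (484,301). Next I move to hover.

>>> carry_out(moves=[[[0, 0, -0.87, -0.47, -0.81, 0.09, 0.2], [0, 0, -0.87, -0.4, -0.84, 0.09, 0.2], [0, 0, -0.87, -0.34, -0.87, 0.09, 0.2], [0, 0, -0.87, -0.27, -0.89, 0.09, 0.2], [0, 0, -0.87, -0.2, -0.91, 0.09, 0.2], [0, 0, -0.87, -0.13, -0.92, 0.09, 0.2], [0, 0, -0.87, -0.06, -0.93, 0.09, 0.2], [0, 0, -0.87, 0, -0.93, 0.09, 0.2]]])

```text
time: 0.77
tool_pos: [0.4255, -0.334, 0.2019]
tool_rot: [-0.0, 0.962, -0.274, -0.0]
contact_force: [0.9, 0.3, -1.0]
gripper_width: 0.601
```

>>> carry_out(moves=[[[0, 0, -0.87, 0.08, -0.93, 0.09, 0.2], [0, 0, -0.87, 0.15, -0.92, 0.09, 0.2], [0, 0, -0.87, 0.22, -0.91, 0.09, 0.2], [0, 0, -0.87, 0.28, -0.89, 0.09, 0.2], [0, 0, -0.87, 0.35, -0.86, 0.09, 0.2], [0, 0, -0.87, 0.42, -0.83, 0.09, 0.2], [0, 0, -0.87, 0.48, -0.8, 0.09, 0.2], [0, 0, -0.87, 0.54, -0.76, 0.09, 0.2]]])

```text
time: 1.43
tool_pos: [0.6044, -0.0953, 0.173]
tool_rot: [-0.0, 1.0, 0.026, -0.0]
contact_force: [0.2, 0.3, 0.3]
gripper_width: 0.601
```

>>> carry_out(moves=[[[0, 0, 0, 0, 0, 0, 0.2], [0, 0, 0, 0, 0, 0, 0.2]]])

```text
time: 1.6
tool_pos: [0.604, -0.0953, 0.1726]
tool_rot: [-0.0, 1.0, 0.026, -0.001]
contact_force: [0.1, -0.9, -0.4]
gripper_width: 0.599
```

Run:
```python
from h import *
f=load('scene0'); print('scene line ends',onplane(f,[(266.7,227.1),(323.3,266)],.018).round(4))
pose(); plan([*l2w(.010,-.060),.10],ANG,3,.2)
grab('top','top1'); grab('scene','scene1')
```

```text
scene line ends [[ 0.4882 -0.0437  0.018 ]
 [ 0.6861 -0.0313  0.018 ]]
t 1.6 lineframe 0.0126 -0.058 z 0.1726 yaw-ANG 0.0018 zdir [-1.9e-03  4.0e-04 -1.0e+00] F [ 0.08 -0.89 -0.44] w 0.5986412778498431
from [ 0.604  -0.0953  0.1726] rv deg [-0.03  0.11  0.1 ] F [ 0.08 -0.89 -0.44] t 1.6 w 0.5986412778498431
[-0.002, 0.007, 0.007, -0.021, 0.017, 0.605, 0.2] ,
[-0.002, 0.007, 0.007, -0.021, 0.017, 0.605, 0.2] ,
[-0.002, 0.007, 0.007, -0.022, 0.017, 0.605, 0.2] ,
```

>>> carry_out(moves=[[[0, 0, 0, -0.03, 0.02, 0.7, 0.2], [0, 0, 0, -0.03, 0.02, 0.7, 0.2], [0, 0, 0, 0, 0, 0.7, 0.2], [0, 0, 0, 0, 0, 0.4, 0.2], [0, 0, 0, 0, 0, 0, 0.2]]])

```text
time: 2.12
tool_pos: [0.5974, -0.0993, 0.0687]
tool_rot: [-0.001, 1.0, 0.023, -0.004]
contact_force: [-0.9, 0.1, -1.1]
gripper_width: 0.601
```

Run:
```python
from h import *
pose()
grab('top','top2'); f=grab('scene','scene2')
im=f['frame']
cv2.imwrite('pics/scrop2.png',cv2.resize(im[140:330,185:395][:,:,::-1],None,fx=3,fy=3,interpolation=cv2.INTER_CUBIC))
```

```text
t 2.1167 lineframe 0.0058 -0.0617 z 0.0687 yaw-ANG -0.0038 zdir [-0.0087  0.0023 -1.    ] F [-0.91  0.1  -1.08] w 0.6007980016535514
```

View pics/scrop2.png

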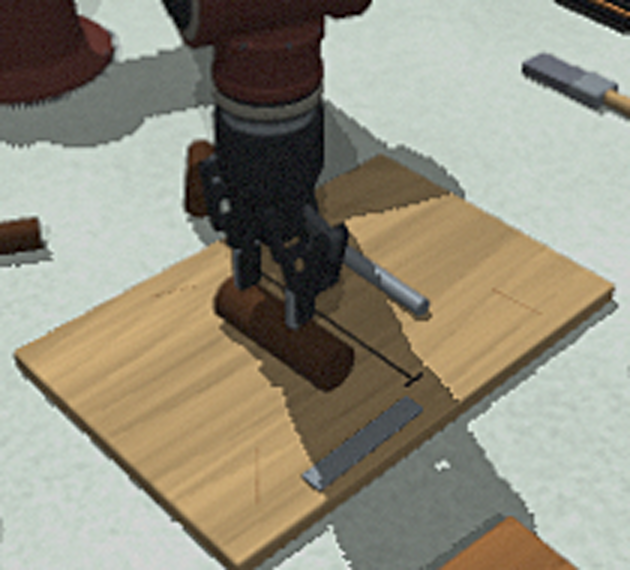

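>>> carry_out(moves=[[[0, 0.1, 0, 0.1, 0, 0.1, 0.2], [0, 0, 0, 0, 0, 0.1, 0.2], [0, 0, 0, 0, 0, 0, 0.2]]])

```text
time: 2.47
tool_pos: [0.6062, -0.099, 0.0665]
tool_rot: [0.0, 1.0, 0.024, 0.005]
contact_force: [0.5, -0.3, -0.3]
gripper_width: 0.601
```

>>> carry_out(moves=[[[0, 0, 0, 0, 0, 0.05, 0.2], [0, 0, 0, 0, 0, 0, 0.2]]])

```text
time: 2.63
tool_pos: [0.6057, -0.0987, 0.0639]
tool_rot: [-0.0, 1.0, 0.024, 0.005]
contact_force: [-0.3, 0.3, -0.4]
gripper_width: 0.599
```

>>> carry_out(moves=[[[0, 0, 0, 0, 0, 0.05, 0.2], [0, 0, 0, 0, 0, 0, 0.2]]])

```text
time: 2.8
tool_pos: [0.6055, -0.0985, 0.0615]
tool_rot: [-0.0, 1.0, 0.024, 0.004]
contact_force: [0.6, 0.5, -0.0]
gripper_width: 0.603
```

Run:
```python
from h import *
pose()
```

```text
t 2.8 lineframe 0.0139 -0.0613 z 0.0615 yaw-ANG -0.0011 zdir [ 8.5e-03  5.0e-04 -1.0e+00] F [ 0.57  0.51 -0.02] w 0.6030007084809567
```

>>> carry_out(moves=[[[0, -0.1, 0, -0.05, 0, 0.05, 0.2], [0, 0, 0, 0, 0, 0, 0.2]]])

```text
time: 2.97
tool_pos: [0.6033, -0.0986, 0.0593]
tool_rot: [-0.0, 1.0, 0.024, -0.001]
contact_force: [-0.8, -0.1, -0.1]
gripper_width: 0.599
```

>>> carry_out(moves=[[[0, 0, 0, 0, 0, 0.05, 0.2], [0, 0, 0, 0, 0, 0, 0.2]]])

```text
time: 3.13
tool_pos: [0.6034, -0.0987, 0.0573]
tool_rot: [-0.0, 1.0, 0.024, -0.0]
contact_force: [-0.9, -0.4, -0.0]
gripper_width: 0.598
```

Run:
```python
from h import *
pose()
```

```text
t 3.1333 lineframe 0.0118 -0.0613 z 0.0573 yaw-ANG -0.0012 zdir [-6.e-04  2.e-04 -1.e+00] F [-0.93 -0.36 -0.  ] w 0.5976696712325134
```

>>> carry_out(moves=[[[0, 0, 0, 0, 0, 0.03, 0.2], [0, 0, 0, 0, 0, 0, 0.2]]])

```text
time: 3.3
tool_pos: [0.6035, -0.0987, 0.0562]
tool_rot: [-0.0, 1.0, 0.024, -0.0]
contact_force: [-0.4, 0.3, 0.4]
gripper_width: 0.598
```

>>> carry_out(moves=[[[0, 0, 0, 0, 0, 0.03, 0.2], [0, 0, 0, 0, 0, 0, 0.2]]])

```text
time: 3.47
tool_pos: [0.6035, -0.0987, 0.0551]
tool_rot: [-0.0, 1.0, 0.024, -0.0]
contact_force: [-0.6, 0.3, -0.5]
gripper_width: 0.603
```

>>> carry_out(moves=[[[0, 0, 0, 0, -0.08, 0.03, 0.2], [0, 0, 0, 0, 0, 0, 0.2]]])

```text
time: 3.63
tool_pos: [0.6036, -0.0953, 0.0547]
tool_rot: [0.0, 1.0, 0.025, 0.0]
contact_force: [-1.4, 0.2, 2.7]
gripper_width: 0.602
```

>>> carry_out(moves=[[[0, 0, 0, 0, 0, 0.03, 0.2], [0, 0, 0, 0, 0, 0, 0.2]]])

```text
time: 3.8
tool_pos: [0.6038, -0.0958, 0.0545]
tool_rot: [0.0, 1.0, 0.025, -0.0]
contact_force: [-3.5, -0.1, 8.6]
gripper_width: 0.603
```

>>> carry_out(moves=[[[0, 0, 0, 0, 0, 0.02, 0.2], [0, 0, 0, 0, 0, 0, 0.2]]])

```text
time: 3.97
tool_pos: [0.6038, -0.0961, 0.0544]
tool_rot: [0.001, 1.0, 0.025, -0.0]
contact_force: [-5.8, -1.1, 11.3]
gripper_width: 0.597
```

>>> carry_out(moves=[[[0, 0, 0, 0, -0.1, 0, 0.2], [0, 0, 0, 0, -0.1, 0, 0.2], [0, 0, 0, 0, -0.1, 0, 0.2]]])

```text
time: 4.22
tool_pos: [0.6029, -0.0841, 0.0546]
tool_rot: [0.001, 1.0, 0.025, -0.0]
contact_force: [-8.0, -1.2, 12.9]
gripper_width: 0.602
```

Run:
```python
from h import *
pose()
f=grab('scene','scene3')
im=f['frame']
cv2.imwrite('pics/scrop3.png',cv2.resize(im[140:330,185:395][:,:,::-1],None,fx=3,fy=3,interpolation=cv2.INTER_CUBIC))
```

```text
t 4.2167 lineframe 0.0121 -0.0468 z 0.0546 yaw-ANG -0.001 zdir [-9.0e-04 -1.4e-03 -1.0e+00] F [-8.03 -1.22 12.86] w 0.6015211375926135
```

View pics/scrop3.png

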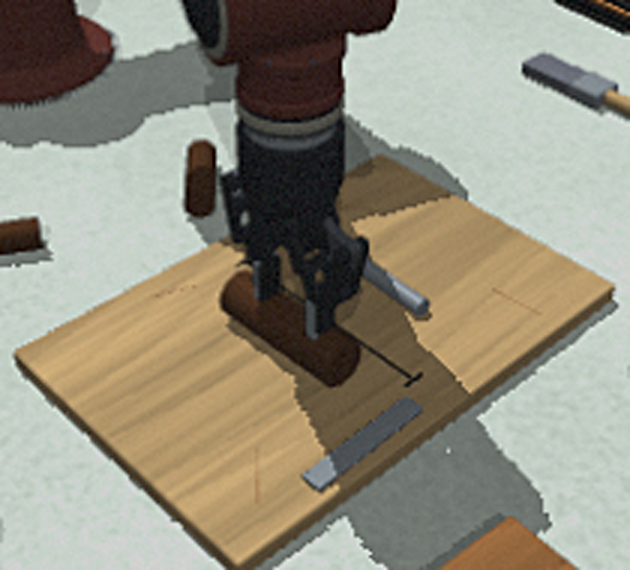

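>>> carry_out(moves=[[[0, 0, 0, 0, -0.11, 0, 0.2], [0, 0, 0, 0, -0.11, 0, 0.2], [0, 0, 0, 0, -0.11, 0, 0.2], [0, 0, 0, 0, -0.11, 0, 0.2], [0, 0, 0, 0, -0.11, 0, 0.2], [0, 0, 0, 0, 0, 0, 0.2]]])

```text
time: 4.77
tool_pos: [0.6015, -0.0613, 0.0543]
tool_rot: [0.0, 1.0, 0.025, -0.001]
contact_force: [-8.5, -0.5, 12.3]
gripper_width: 0.601
```

>>> carry_out(moves=[[[0, 0, 0, 0, 0, -0.1, 0.2], [0, 0, 0, 0, 0, -0.5, 0.2], [0, 0, 0, 0, 0, -1, 0.2], [0, 0, 0, 0, 0.5, -1, 0.2], [0, 0, 0, 0, 0.5, 0, 0.2], [0, 0, 0, 0, 0, 0, 0.2]]])

```text
time: 5.27
tool_pos: [0.6062, -0.1032, 0.1577]
tool_rot: [0.002, 1.0, 0.023, 0.004]
contact_force: [0.3, 0.6, -0.3]
gripper_width: 0.599
```

Run:
```python
from h import *
pose()
f=grab('top','top4')
barpose(f,ANG,LC)
im=f['frame'];cv2.imwrite('pics/tc4.png',cv2.resize(im[120:250,205:390][:,:,::-1],None,fx=4,fy=4,interpolation=cv2.INTER_CUBIC))
f=grab('scene','scene4')
im=f['frame']
cv2.imwrite('pics/scrop4.png',cv2.resize(im[140:330,185:395][:,:,::-1],None,fx=3,fy=3,interpolation=cv2.INTER_CUBIC))
```

```text
t 5.2667 lineframe 0.0144 -0.066 z 0.1577 yaw-ANG -0.0033 zdir [ 0.0077 -0.0035 -1.    ] F [ 0.31  0.63 -0.28] w 0.5993069968547663
bar px [ 286  179   69   43 2128] size [109.9 174.9] cen [ 0.5412 -0.0985] ang -1.543 rel -1.593 line x,y (mm) -50.2 -58.1
```

View pics/scrop4.png

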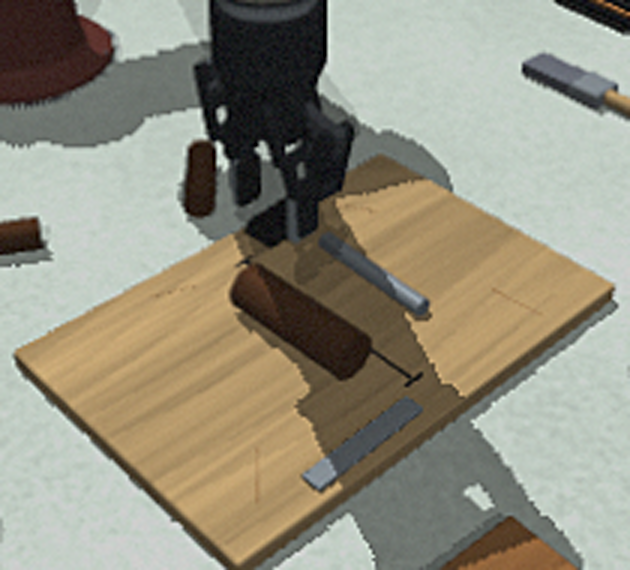

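View pics/tc4.png

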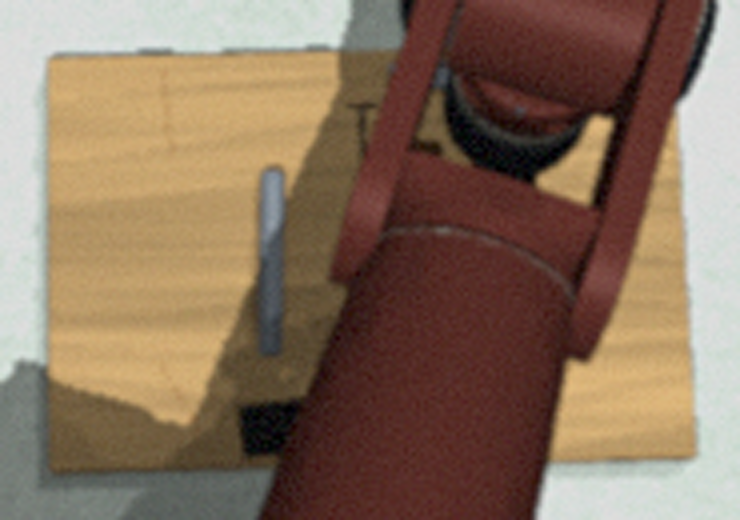

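```bash
cat >> h.py <<'E'
def barscene(f,tag=None):
    im=f['frame'].astype(int); H,W=im.shape[:2]
    vv,uu=np.mgrid[0:H,0:W]; P=depthpt(f,np.c_[uu.ravel(),vv.ravel()]).reshape(H,W,3)
    u=np.array([np.cos(ANG),np.sin(ANG)]); v=np.array([-u[1],u[0]])
    lx=(P[...,:2]-LC)@u; ly=(P[...,:2]-LC)@v; z=P[...,2]
    m=((z>.024)&(z<.075)&(abs(lx)<.1)&(ly>-.1)&(ly<.045)&(im[...,0]>im[...,2]*1.7)&(im[...,0]<110)).astype(np.uint8)
    m=cv2.morphologyEx(m,cv2.MORPH_OPEN,np.ones((3,3),np.uint8))
    n,l,st,ce=cv2.connectedComponentsWithStats(m); i=1+np.argmax(st[1:,4]); k=l==i
    X,Y,Z=lx[k],ly[k],z[k]
    # axis: cylinder of r=.02 at z=.038, linear params y=a+b x, fit on depth points
    from scipy.optimize import least_squares
    fn=lambda p: np.hypot((Y-p[0]-p[1]*X)/np.hypot(1,p[1]),Z-.038-p[2])-.02
    r=least_squares(fn,[Y.mean(),0,0],loss='soft_l1',f_scale=.002)
    print('scene bar px',st[i],'x range mm',(np.percentile(X,[1,99])*1000).round(1),'y at line mid %.1f slope %.3f dz %.1f rms %.2f mm'%(r.x[0]*1000,r.x[1],r.x[2]*1000,1000*np.sqrt(np.mean(fn(r.x)**2))))
    return r.x
E
python3 - <<'E'
from h import *
barscene(load('scene0')); barscene(load('scene4'))
E
```

```text
scene bar px [256 232  43  36 620] x range mm [-54.1  62.9] y at line mid -51.1 slope 0.038 dz 0.4 rms 1.50 mm
scene bar px [262 228  28  23 303] x range mm [-55.8  21. ] y at line mid -33.1 slope 0.024 dz 0.5 rms 1.11 mm
```

Run:
```python
from h import *
pose(); plan([*l2w(.010,-.042),.070],ANG,4,.2)
```

```text
t 5.3667 lineframe 0.012 -0.063 z 0.1533 yaw-ANG -0.0023 zdir [ 3.e-04  5.e-04 -1.e+00] F [ 0.17  0.09 -0.12] w 0.6050071676219887
from [ 0.6036 -0.1004  0.1533] rv deg [-0.03 -0.02 -0.13] F [ 0.17  0.09 -0.12] t 5.3667 w 0.6050071676219887
[-0.001, -0.001, -0.007, -0.013, -0.131, 0.521, 0.2] ,
[-0.001, -0.001, -0.007, -0.013, -0.131, 0.521, 0.2] ,
[-0.001, -0.001, -0.007, -0.013, -0.131, 0.521, 0.2] ,
[-0.001, -0.001, -0.007, -0.013, -0.131, 0.521, 0.2] ,
```

>>> carry_out(moves=[[[0, 0, 0, -0.01, -0.13, 0.52, 0.2], [0, 0, 0, -0.01, -0.13, 0.52, 0.2], [0, 0, 0, -0.01, -0.13, 0.52, 0.2], [0, 0, 0, -0.01, -0.13, 0.52, 0.2], [0, 0, 0, 0, 0, 0, 0.2], [0, 0, 0, 0, 0, 0.15, 0.2], [0, 0, 0, 0, 0, 0.15, 0.2], [0, 0, 0, 0, 0, 0, 0.2]]])

```text
time: 6.03
tool_pos: [0.6009, -0.0794, 0.0577]
tool_rot: [-0.0, 1.0, 0.024, -0.0]
contact_force: [-0.4, 0.4, -1.0]
gripper_width: 0.598
```

Run:
```python
from h import *
pose()
```

```text
t 6.0333 lineframe 0.0104 -0.042 z 0.0577 yaw-ANG -0.0012 zdir [-5.e-04  1.e-04 -1.e+00] F [-0.39  0.43 -1.  ] w 0.597542285559322
```

>>> carry_out(moves=[[[0, 0, 0, 0, 0, 0.07, 0.2], [0, 0, 0, 0, 0, 0.07, 0.2], [0, 0, 0, 0, 0, 0, 0.2], [0, 0, 0, 0, 0, 0, 0.2]]])

```text
time: 6.37
tool_pos: [0.6022, -0.0801, 0.0545]
tool_rot: [0.001, 1.0, 0.024, 0.001]
contact_force: [-1.7, -0.2, 5.9]
gripper_width: 0.598
```

>>> carry_out(moves=[[[0, 0, 0, 0, -0.11, 0, 0.2], [0, 0, 0, 0, -0.11, 0, 0.2], [0, 0, 0, 0, -0.11, 0, 0.2], [0, 0, 0, 0, -0.11, 0, 0.2]]])

```text
time: 6.7
tool_pos: [0.6009, -0.0623, 0.0546]
tool_rot: [0.0, 1.0, 0.024, 0.001]
contact_force: [-4.4, -1.2, 8.1]
gripper_width: 0.599
```

>>> carry_out(moves=[[[0, 0, 0, 0, -0.11, 0, 0.2], [0, 0, 0, 0, -0.11, 0, 0.2], [0, 0, 0, 0, -0.11, 0, 0.2], [0, 0, 0, 0, 0, 0, 0.2]]])

```text
time: 7.03
tool_pos: [0.5999, -0.0486, 0.0546]
tool_rot: [0.0, 1.0, 0.025, 0.0]
contact_force: [-5.7, -0.4, 8.8]
gripper_width: 0.604
```

>>> carry_out(moves=[[[0, 0, 0, 0, 0, -0.1, 0.2], [0, 0, 0, 0, 0, -0.5, 0.2], [0, 0, 0, 0, 0, -1, 0.2], [0, 0, 0, 0, 0.4, -1, 0.2], [0, 0, 0, 0, 0.4, 0, 0.2], [0, 0, 0, 0, 0, 0, 0.2]]])

```text
time: 7.53
tool_pos: [0.6037, -0.0828, 0.1599]
tool_rot: [0.002, 1.0, 0.023, 0.004]
contact_force: [-0.1, 0.7, -0.2]
gripper_width: 0.601
```

Run:
```python
from h import *
f=grab('scene','scene5')
barscene(f)
im=f['frame']
cv2.imwrite('pics/scrop5.png',cv2.resize(im[140:330,185:395][:,:,::-1],None,fx=3,fy=3,interpolation=cv2.INTER_CUBIC))
pose()
```

```text
scene bar px [268 225  41  29 392] x range mm [-56.1  62. ] y at line mid -17.3 slope 0.031 dz 0.4 rms 1.34 mm
t 7.5833 lineframe 0.0114 -0.0439 z 0.1571 yaw-ANG -0.0031 zdir [ 3.5e-03 -6.0e-04 -1.0e+00] F [0.59 0.08 0.08] w 0.6014245668784997
```

View pics/scrop5.png

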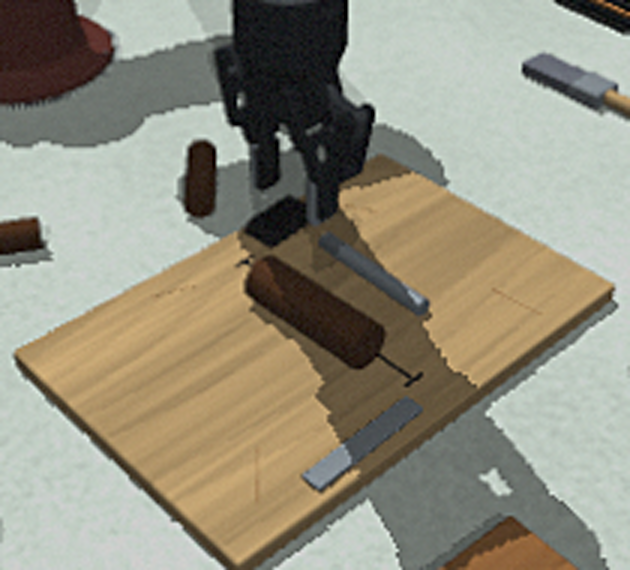

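The bar is now about 17 mm short of the line and parallel to it, with the rod and heel untouched. The third stroke covers the rest.

>>> carry_out(moves=[[[0, 0, 0, -0.01, -0.11, 0.52, 0.2], [0, 0, 0, -0.01, -0.11, 0.52, 0.2], [0, 0, 0, -0.01, -0.11, 0.52, 0.2], [0, 0, 0, -0.01, -0.11, 0.52, 0.2], [0, 0, 0, 0, 0, 0, 0.2], [0, 0, 0, 0, 0, 0.15, 0.2], [0, 0, 0, 0, 0, 0.15, 0.2], [0, 0, 0, 0, 0, 0, 0.2]]])

```text
time: 8.25
tool_pos: [0.5985, -0.0626, 0.0596]
tool_rot: [-0.0, 1.0, 0.024, -0.0]
contact_force: [-0.0, 0.1, 0.1]
gripper_width: 0.598
```

Run:
```python
from h import *
pose()
```

```text
t 8.25 lineframe 0.0088 -0.025 z 0.0596 yaw-ANG -0.0013 zdir [-5.e-04  2.e-04 -1.e+00] F [-0.02  0.08  0.06] w 0.5984848523676649
```

>>> carry_out(moves=[[[0, 0, 0, 0, 0, 0.09, 0.2], [0, 0, 0, 0, 0, 0.09, 0.2], [0, 0, 0, 0, 0, 0, 0.2], [0, 0, 0, 0, 0, 0, 0.2]]])

```text
time: 8.58
tool_pos: [0.5998, -0.0631, 0.0546]
tool_rot: [0.0, 1.0, 0.024, 0.001]
contact_force: [-0.5, -1.2, 4.9]
gripper_width: 0.595
```

>>> carry_out(moves=[[[0, 0, 0, 0, -0.11, 0, 0.2], [0, 0, 0, 0, -0.11, 0, 0.2], [0, 0, 0, 0, -0.11, 0, 0.2], [0, 0, 0, 0, -0.11, 0, 0.2]]])

```text
time: 8.92
tool_pos: [0.5985, -0.0454, 0.0546]
tool_rot: [0.0, 1.0, 0.024, 0.001]
contact_force: [-3.2, -0.7, 8.1]
gripper_width: 0.602
```

>>> carry_out(moves=[[[0, 0, 0, 0, -0.11, 0, 0.2], [0, 0, 0, 0, -0.11, 0, 0.2], [0, 0, 0, 0, -0.11, 0, 0.2], [0, 0, 0, 0, -0.05, 0, 0.2], [0, 0, 0, 0, 0, 0, 0.2], [0, 0, 0, 0, 0, 0, 0.2]]])

```text
time: 9.42
tool_pos: [0.5974, -0.03, 0.0545]
tool_rot: [0.0, 1.0, 0.024, 0.0]
contact_force: [-4.2, 0.4, 7.5]
gripper_width: 0.602
```

>>> carry_out(moves=[[[0, 0, 0, 0, 0, -0.1, 0.2], [0, 0, 0, 0, 0, -0.5, 0.2], [0, 0, 0, 0, 0, -1, 0.2], [0, 0, 0, 0, 0, -1, 0.2], [0, 0, 0, 0, 0, -1, 0.2], [0, 0, 0, 0, 1, 0, 0.2], [0, 0, 0, 0, 1, 0, 0.2], [0, 0, 0, 0, 1, 0, 0.2]]])

```text
time: 10.08
tool_pos: [0.6037, -0.1508, 0.1988]
tool_rot: [0.001, 1.0, 0.025, 0.002]
contact_force: [0.2, -0.9, -0.2]
gripper_width: 0.594
```

>>> carry_out(moves=[[[0, 0, 0, 0, 1, 0, 0.2], [0, 0, 0, 0, 1, 0, 0.2], [0, 0, 0, 0, 1, 0, 0.2], [0, 0, 0, 0, 1, 0, 0.2], [0, 0, 0, 0, 1, 0, 0.2], [0, 0, 0, 0, 0, 0, 0.2], [0, 0, 0, 0, 0, 0, 0.2]]])

```text
time: 10.67
tool_pos: [0.6121, -0.3516, 0.1962]
tool_rot: [-0.0, 1.0, 0.023, -0.0]
contact_force: [-0.2, 0.7, -0.2]
gripper_width: 0.599
```

Run:
```python
from h import *
pose()
f=grab('scene','scene6')
barscene(f)
im=f['frame']
cv2.imwrite('pics/scrop6.png',cv2.resize(im[140:330,185:395][:,:,::-1],None,fx=3,fy=3,interpolation=cv2.INTER_CUBIC))
f=grab('top','top6')
barpose(f,ANG,LC)
im=f['frame'];cv2.imwrite('pics/tc6.png',cv2.resize(im[120:250,205:390][:,:,::-1],None,fx=4,fy=4,interpolation=cv2.INTER_CUBIC))
```

```text
t 10.6667 lineframe 0.0079 -0.3144 z 0.1962 yaw-ANG -0.0047 zdir [-2.e-04  6.e-04 -1.e+00] F [-0.19  0.67 -0.19] w 0.5991088174055786
scene bar px [272 222  44  33 577] x range mm [-54.3  61.6] y at line mid -0.9 slope 0.032 dz 0.4 rms 1.31 mm
bar px [289 156  17  45 588] size [118.   38.2] cen [ 0.5969 -0.0368] ang 0.088 rel 0.038 line x,y (mm) 8.5 0.8
```

View pics/scrop6.png

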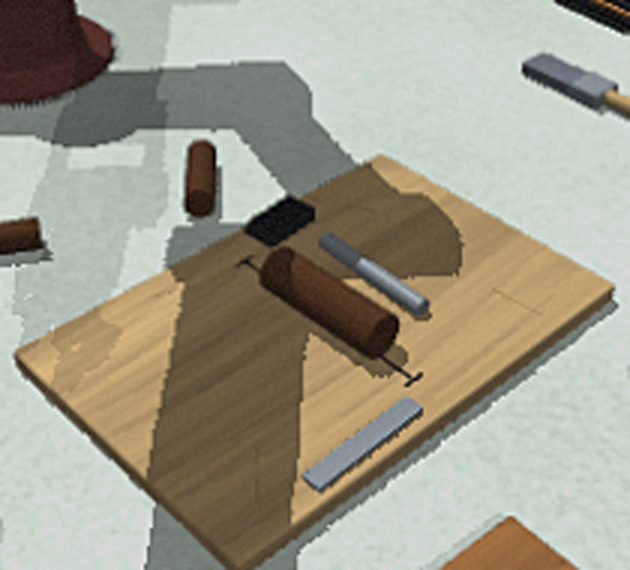

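View pics/tc6.png

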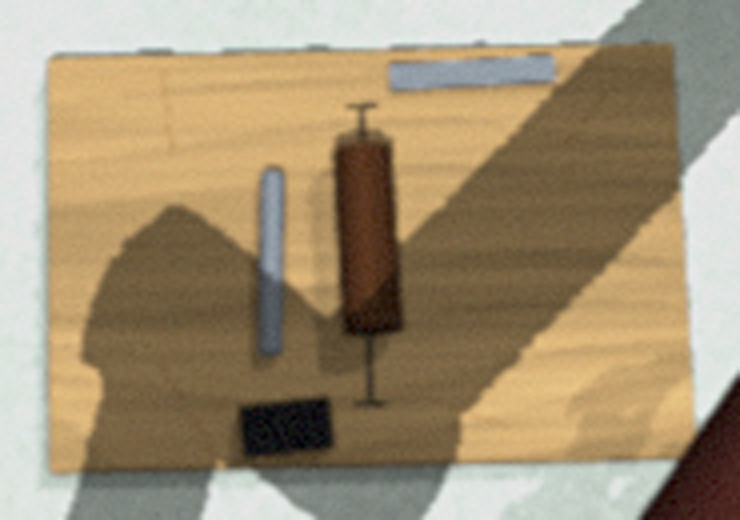

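The top view shows the bar sitting on the line from crop (363,140) to (372,330), with line and tick visible past both ends. The rod (272,262), heel and shank haven't moved. One stillness check, then I hand in.

Run:
```python
from h import *
f=grab('top','top7'); barpose(f,ANG,LC); g=load('top6'); 
print(np.abs(f['frame'][150:215,265:320].astype(int)-g['frame'][150:215,265:320]).mean())
print(ticket.job_done())
```

```text
bar px [289 156  16  44 571] size [114.9  37.2] cen [ 0.5986 -0.0371] ang 0.064 rel 0.014 line x,y (mm) 10.1 0.4
3.3903962703962702
the job is handed in; nothing more can be done
None
```

I rolled the 40 mm bar about 49 mm onto the scribed line in three short strokes. The open fingertips pressed down on its top with roughly 5–13 N, and it was never gripped, lifted or tipped. I then backed the arm clear and handed the job in at about 11 s; the hand-in gave no verdict.

**Final position:** the two cameras agree to within about 2 mm.

| Check | Measured | Limit |
|---|---|---|
| Sideways from the line, top camera | +0.4 to +0.8 mm | 8 mm |
| Sideways from the line, scene camera | -0.9 mm | 8 mm |
| Lengthwise from the line's middle | about 9 mm | 40 mm |
| Angle to the line | 0.014–0.038 rad | 0.12 rad |

- **Line showing:** it is visible beyond both ends of the bar.
- **Rolling:** the quarter turn is worked out, not seen. 49 mm of rolling is about 2.4 rad, and I assumed the bar's z axis started upright.
- **Stillness:** two top pictures taken one after the other gave centres 1.7 mm apart lengthwise and 0.4 mm sideways. I put that down to measurement scatter.
- **Other objects:** the rod, heel and shank look unmoved in the before and after pictures, though I did not measure how far. I did not check the hammer, brush, tin or jar one by one; nothing was done near them.

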